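# Press the bronze bushing into the analyser's weighing module

## Task

Two weighing modules from the lab's moisture analysers are on the bench, and one still has an empty bore. Pick up the bronze bushing, set it sleeve down in the empty bore and press it fully home until its shoulder sits flush on the module, then let go. Leave the steel and the black plastic bushings standing where they are.

Things in the scene. Friction and masses are not known exactly. Their poses are not given: they have to be found in the camera images.
- bronze_bushing: Reddish-brown bronze bushing, 66 mm tall, upright on the bench, 0.12 kg, round about z (up). Sleeve 34 mm in diameter, 30 mm long, foot chamfered; shoulder 46 mm in diameter, 30 to 36 mm above the foot; neck to grip, 28 mm in diameter, 36 to 66 mm above the foot (fingertips may rest on the shoulder). Origin: centre of the foot.
- bore_mouth (a point): Centre of the 36 mm bore's mouth (4 mm chamfer), level with the top of the empty module: fixed cream block 130 x 130 x 50 mm high, black and steel rings on top. z up. Tight fit: the bushing first stops with its foot 14 mm below the mouth, on a friction-held backing ring that resists with 9 N and stays where pushed; press 16 mm more, until the shoulder meets the top (foot 30 mm below the mouth).
- steel_bushing: Loose bushing of the same shape in bright grey steel, upright on the bench, not to be used. Origin: centre of the foot, z up. The three loose ones stand in a row in any order, at least 100 mm apart. The second module, an identical block, already has a steel bushing in its bore, reaching 86 mm above the bench.
- black_bushing: A loose bushing of the same shape in black plastic, standing upright on the bench, not to be used. Origin: centre of the foot, z up.
Things that resemble listed ones, but are neither listed nor needed, are in the scene too. Leave any blue or yellow look-alike of the bronze_bushing alone. What is shaped like the part that bears bore_mouth but yellow is not meant.

How it is judged:
By the outcome, as a careful person would: the job done as asked, in the order asked, and still so for the second after the job is handed in, with the robot touching nothing.
It also fails if it takes over 42 s, if anything falls off the work surface, if the arm or the gripper's body presses on something with over 40 N, if the wrist force passes 120 N, or if a joint passes its speed limit or range.

## Robot

A 6-joint arm with a two-finger parallel gripper is mounted at the origin on the work surface. World frame = base frame: x ahead of the robot, y to its left, z up, the work surface at z = 0. Lengths are in mm, angles in rad, forces in N, time in s.
With the tool pointing down it reaches from about 325 to 850 mm from the base axis. Payload 15.5 kg.
Tool frame: the origin (TCP) lies at the very end of the fingers, on their centre line; the grasp point (between the pads) lies 19 mm behind it (ctrl.pinch_z is the distance from the TCP to the grasp point, in mm); x points along the fingers, y is the direction in which the jaws open and shut, and the axes are right-handed (so a half turn about x gives the same grasp; the last joint's range is limited). The gripper opens to 91 mm and grips with 3 to 60 N. Pads are 32 mm wide; open, the fingers measure 118 mm over their backs; the gripper's body (76 mm by 178 mm) begins 60 mm behind the grasp point.
Start: joints at [-1.278, 0.494, 1.345, -0, 1.302, -0.096], TCP at [236.925, -578.354, 213.915] pointing down, gripper open.
Joint ranges: [-2.91, 2.91], [-0.82, 2.16], [0.22, 2.67], [-1.22, 4.37], [0.12, 2.79], [-3.08, 3.08]. Speed limits (rad/s): [1.89, 1.89, 2.57, 3.01, 3.01, 3.01].

## Interface

Orientations are given as a unit quaternion [w, x, y, z].
In Python, from rig import ctrl, grab_frame, get_calibration gives the robot as it stands.
- The arm moves only by the shell command python3 -m handwheel 'ROWS' [FORCE]. ROWS is JSON, a list of rows, each a list of 3 entries, a list of its own where there are three numbers: the shift along the tool's x, y, z in m, then the turn, a rotation vector about the tool's x, y, z in degrees, then the gripper's target within -1 to 1 (shut at 1, half-way at 0, fully open at -1). In form: [[[x, y, z], [ax, ay, az], fingers], ...]. A call has 1 to 12 rows; each row shifts and turns the commanded pose from where the row before left it, along the tool's axes as they then stand; what a row does not reach is not made up. A row lasts 1/10 s, in which the tool goes at most 50 mm and 8.59 degrees, less where a joint would pass 70% of its speed; a pose out of reach is approached as far as the arm can. A call with a gripper value outside its range is refused whole. The fingers move at their own pace and stop on an object; FORCE is the grip in N (left out, the last holds). Time passes only in rows, so rows that do not move let the fingers close. It gives the time, the measured TCP pose, the force and the opening at its end, in the units of the state.
- ctrl.get_obs(): the state, without advancing time (a new reading comes with each control period).
- grab_frame(name): name is "scene" or "top"; returns (picture, depth): 420x560x3 uint8, red, green, blue; 420x560 float32, mm along the optical axis (not along the pixel's ray), 0 where there is no reading.
- get_calibration(name): a dict with "camera_matrix" (3x3 intrinsics, pixels), "rvec" (rotation vector, rad) and "tvec" (3), from world to camera coordinates, as OpenCV has them. Camera axes: x right, y down, z forward; pixel columns grow to the right and rows downward; lengths in mm; the calibration is good to about 2 mm. A picture is of the moment at which its call begins. get_calibration takes no time and is no camera call.
- ctrl.job_done(): hands the job in, once; it reports no verdict.
The state is a dict: "t": time; "q": joint angles; "dq": joint speeds; "joint_efforts": joint torques, N m; "ee_pos": TCP position; "eef_rot": TCP orientation; "contact_force": force on the tool from outside, world axes, zero at the start; "moment": the same for the moment, N m; "width": finger opening in mm.
Only numpy, scipy, OpenCV 4.12 (cv2) and the standard library are available. Lean on these libraries where they do the work, as an engineer would, in place of code of your own. Each camera call takes 0.05 s, during which the arm holds its last target. There are 200 camera calls.

## Working session

There is one attempt and no reset: what is moved stays moved. The work goes in short steps, Python scripts to look and compute and a shell command to move; the robot and the scene stay as the last step left them, time stands still between calls to the robot, and variables do not carry over. Pictures are saved under pics/ and viewed, about 8 in all and at most 12, crops included, and the job is handed in when it is done.

```bash
mkdir -p pics; cat > h.py <<'E'
import numpy as np, cv2
from rig import ctrl, grab_frame, get_calibration
def grab(n):
    p,d=grab_frame(n); np.savez(f'pics/{n}.npz',p=p,d=d); return p,d
def load(n):
    z=np.load(f'pics/{n}.npz'); return z['p'],z['d']
def world(n,u,v,z):
    "pixel ray meets height z"
    c=get_calibration(n); R,_=cv2.Rodrigues(np.array(c['rvec'],float)); t=np.array(c['tvec'],float).ravel()
    r=R.T@np.linalg.solve(np.array(c['camera_matrix']),[u,v,1]); o=-R.T@t
    return o+r*(z-o[2])/r[2]
def cloud(n,d):
    c=get_calibration(n); R,_=cv2.Rodrigues(np.array(c['rvec'],float)); t=np.array(c['tvec'],float).ravel()
    v,u=np.mgrid[:d.shape[0],:d.shape[1]]
    r=np.stack([u,v,np.ones_like(u)],-1)@np.linalg.inv(np.array(c['camera_matrix'])).T
    return (r*d[...,None]-t)@R
E
python3 - <<'E'
from h import *
for n in('top','scene'):
    p,d=grab(n); cv2.imwrite(f'pics/{n}1.png',p[...,::-1])
    c=get_calibration(n); R,_=cv2.Rodrigues(np.array(c['rvec'],float)); print(n,-R.T@np.array(c['tvec']).ravel())
print(ctrl.get_obs())
E
```

```text
top [536.98446604 -16.7697091  986.53043876]
scene [1212.74243363  -22.67895826  779.70696251]
{'t': 0.1, 'q': array([-1.27748343e+00,  4.94106751e-01,  1.34604082e+00,  4.83473689e-05,
        1.30248768e+00, -9.54911020e-02]), 'dq': array([-0.00101064, -0.00033181, -0.00106114, -0.00049618, -0.00114667,
        0.00093734]), 'joint_efforts': array([ 2.27992023e-03, -8.80243134e+01, -3.82541120e+01,  7.08818086e-02,
        4.82652267e-02, -2.01632793e-05]), 'ee_pos': array([ 236.8564651 , -578.03395944,  213.41638235]), 'eef_rot': array([-0.13622586, -0.69376805, -0.13696274,  0.69380805]), 'contact_force': array([ 0.99546569, -0.15097743,  0.09004969]), 'moment': array([-0.0170478 ,  0.00719581, -0.02264662]), 'width': 90.73574111571051}
```

View pics/top1.png

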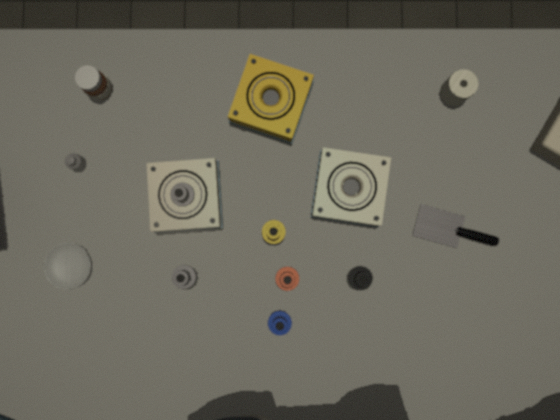

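View pics/scene1.png

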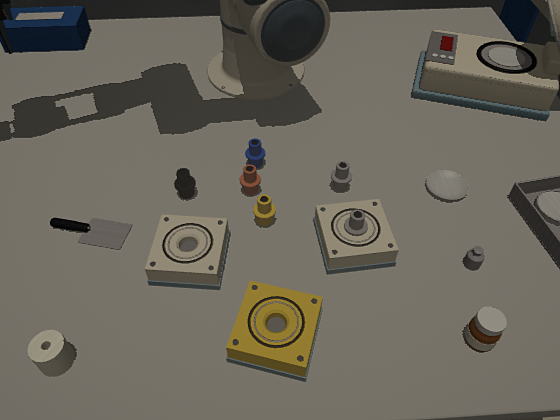

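Top picture: candidates are bronze (287,279), yellow (274,232), blue (280,322), steel (185,277) and black (360,278). The reddish one at (287,279) fits, and it is in the row with steel and black. Of the blocks, the cream one at (352,187) is empty; cream (182,194) is filled, and yellow (271,97) isn't meant.

```bash
python3 - <<'E'
from h import *
p,d=load('top'); P=cloud('top',d)
a=cv2.resize(p[240:320,247:327],None,fx=5,fy=5,interpolation=2); b=cv2.resize(p[147:227,312:392],None,fx=5,fy=5,interpolation=2)
cv2.imwrite('pics/crop1.png',np.hstack([a,b])[...,::-1])
hsv=cv2.cvtColor(p,cv2.COLOR_RGB2HSV)
for n,(u0,u1,v0,v1) in dict(bronze=(262,312,255,302),bore=(305,400,140,235)).items():
    Q=P[v0:v1,u0:u1].reshape(-1,3); z=Q[:,2]
    print(n,np.histogram(z,bins=np.arange(-10,90,5)))
    if n=='bronze':
        for lo,hi in((26,42),(60,74)):
            s=Q[(z>lo)&(z<hi)]; print(lo,len(s),s.mean(0),s.min(0),s.max(0))
    else:
        s=Q[(z>44)&(z<56)]; print(np.median(s,0)); r=cv2.minAreaRect(s[:,:2].astype(np.float32)); print('block',r)
        m=np.abs(Q[:,:2]-np.array(r[0])).max(1)<28
        h=Q[m&(z<42)]; print('hole',len(h),h.mean(0))
E
```

```text
bronze (array([  4, 877, 993,   5,   0,   0,   0,   0,  66, 203,   5,   2,   4,
         4,  43, 130,   3,   0,   0]), array([-10,  -5,   0,   5,  10,  15,  20,  25,  30,  35,  40,  45,  50,
        55,  60,  65,  70,  75,  80,  85]))
26 272 [466.03213186 -29.57374744  36.09780908] [443.09218623 -51.78872186  31.43963619] [486.60261688  -8.15828664  40.42797114]
60 176 [464.69110815 -29.75922207  66.24733186] [451.70385447 -43.26167391  61.35157015] [477.19309474 -17.60426363  70.16350991]
bore (array([   6, 1873, 2057,   32,  130,   63,   19,   30,   83,  190,   48,
       1992, 2449,   18,    0,    0,    0,    0,    0]), array([-10,  -5,   0,   5,  10,  15,  20,  25,  30,  35,  40,  45,  50,
        55,  60,  65,  70,  75,  80,  85]))
[ 638.95097752 -150.80868493   50.22627178]
block ((639.1400756835938, -151.00799560546875), (130.6845245361328, 130.46737670898438), 81.56893157958984)
hole 266 [ 640.37893858 -152.13817047   34.0870211 ]
```

View pics/crop1.png

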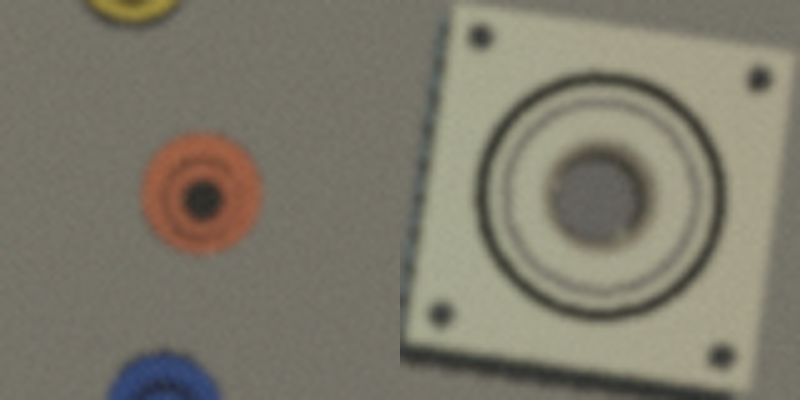

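```bash
cat >> h.py <<'E'
from scipy.spatial.transform import Rotation as Ro
def plan(target,yaw_jaw=90):
    "tool-frame move (m) after turning to tool-down with jaws at yaw_jaw deg; rotvec deg in the tool frame"
    o=ctrl.get_obs(); w,x,y,z=o['eef_rot']; R=Ro.from_quat([x,y,z,w])
    best=None
    for k in(0,180):
        a=np.radians(yaw_jaw+k); X=np.array([0,0,-1.]); Y=np.array([np.cos(a),np.sin(a),0])
        G=Ro.from_matrix(np.stack([X,Y,np.cross(X,Y)],1)); rv=(R.inv()*G).as_rotvec(degrees=True)
        if best is None or np.linalg.norm(rv)<np.linalg.norm(best[1]): best=(G,rv)
    G,rv=best; dv=np.array(target)-o['ee_pos']
    print('t',o['t'],'pos',o['ee_pos'].round(2),'w',round(o['width'],2),'F',o['contact_force'].round(1),'M',o['moment'].round(2))
    print('R\n',R.as_matrix().round(3)); print('rotvec',rv.round(2),'shift in turned frame m',(G.inv().apply(dv)/1000).round(4),'q',o['q'].round(2))
E
python3 - <<'E'
from h import *
print(world('top',351.8,185.8,50))
plan([465,-29.7,140])
E
```

```text
[ 639.9619972  -152.08272496   50.        ]
t 0.1 pos [ 236.86 -578.03  213.42] w 90.74 F [ 1.  -0.2  0.1] M [-0.02  0.01 -0.02]
R
 [[-0.     0.379 -0.925]
 [ 0.001 -0.925 -0.379]
 [-1.    -0.001 -0.   ]]
rotvec [22.28  0.    0.06] shift in turned frame m [ 0.0734 -0.5483 -0.2281] q [-1.28  0.49  1.35  0.    1.3  -0.1 ]
```

```bash
python3 -m handwheel '[[[0,0,0],[7.43,0,0],-1],[[0,0,0],[7.43,0,0],-1],[[0,0,0],[7.43,0,0],-1],[[0,-0.039,-0.016],[0,0,0],-1],[[0,-0.039,-0.016],[0,0,0],-1],[[0,-0.039,-0.016],[0,0,0],-1],[[0,-0.039,-0.016],[0,0,0],-1],[[0,-0.039,-0.016],[0,0,0],-1],[[0,-0.039,-0.016],[0,0,0],-1],[[0,-0.039,-0.016],[0,0,0],-1]]' 20
python3 - <<'E'
from h import *
plan([465,-29.7,140])
E
```

```text
t: 1.1
ee_pos: [349.2, -303.7, 213.8]
eef_rot: [0.0, -0.707, 0.0, 0.707]
contact_force: [0.9, -0.4, 0.1]
width: 91.2
t 1.1 pos [ 349.2  -303.69  213.81] w 91.21 F [ 0.9 -0.4  0.1] M [ 0.05  0.04 -0.05]
R
 [[-0.    -0.001 -1.   ]
 [ 0.    -1.     0.001]
 [-1.    -0.     0.   ]]
rotvec [-0.03  0.01  0.01] shift in turned frame m [ 0.0738 -0.274  -0.1158] q [-0.85  0.27  1.73  0.    1.15  0.73]
```

```bash
python3 -m handwheel '[[[0,-0.039,-0.0165],[0,0,0],-1],[[0,-0.039,-0.0165],[0,0,0],-1],[[0,-0.039,-0.0165],[0,0,0],-1],[[0,-0.039,-0.0165],[0,0,0],-1],[[0,-0.039,-0.0165],[0,0,0],-1],[[0,-0.039,-0.0165],[0,0,0],-1],[[0,-0.04,-0.017],[0,0,0],-1],[[0.035,0,0],[0,0,0],-1],[[0.039,0,0],[0,0,0],-1],[[0,0,0],[0,0,0],-1],[[0,0,0],[0,0,0],-1]]'
python3 - <<'E'
from h import *
plan([465,-29.7,38])
p,d=grab('scene'); cv2.imwrite('pics/scene2.png',cv2.resize(p[90:240,140:340],None,fx=4,fy=4,interpolation=2)[...,::-1])
E
```

```text
t: 2.2
ee_pos: [464.8, -31.4, 140.2]
eef_rot: [0.0, -0.707, 0.0, 0.708]
contact_force: [0.3, 0.2, 0.5]
width: 91.3
t 2.2 pos [464.76 -31.44 140.25] w 91.28 F [0.3 0.2 0.5] M [-0.02 -0.02  0.04]
R
 [[-0.002 -0.    -1.   ]
 [ 0.    -1.     0.   ]
 [-1.    -0.     0.002]]
rotvec [-0.02  0.1   0.02] shift in turned frame m [ 0.1022 -0.0017 -0.0002] q [-0.2   0.37  1.82  0.    0.95  1.38]
```

View pics/scene2.png

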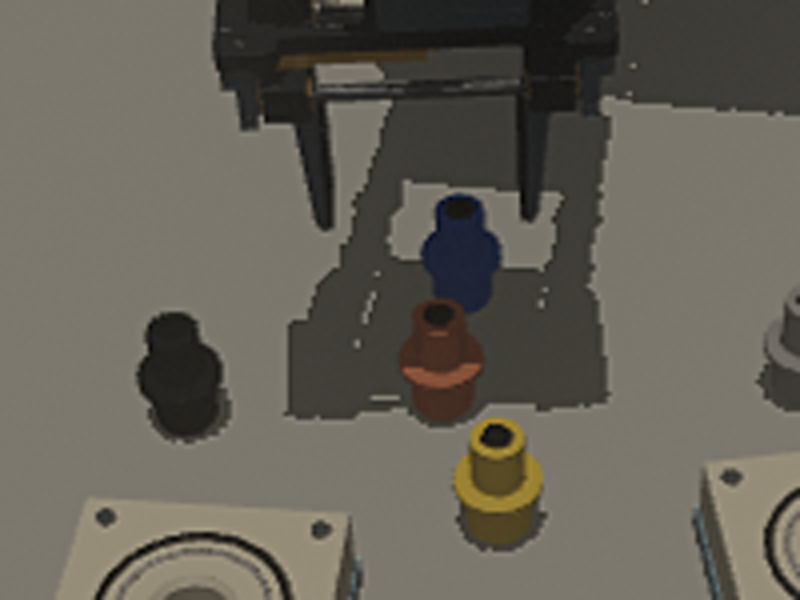

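The view shows the open fingers at (322,225) and (530,215), straddling the bronze bushing at (440,360). Blue is behind, yellow in front, and both are clear of the jaw plane. I'll descend and grip.

```bash
python3 -m handwheel '[[[0.03,-0.0017,0],[0,0,0],-1],[[0.03,0,0],[0,0,0],-1],[[0.025,0,0],[0,0,0],-1],[[0.0162,0,0],[0,0,0],-1],[[0,0,0],[0,0,0],-1],[[0,0,0],[0,0,0],-1]]' 30
python3 -m handwheel '[[[0,0,0],[0,0,0],1],[[0,0,0],[0,0,0],1],[[0,0,0],[0,0,0],1],[[0,0,0],[0,0,0],1],[[0,0,0],[0,0,0],1],[[0,0,0],[0,0,0],1],[[0,0,0],[0,0,0],1],[[0,0,0],[0,0,0],1]]' 30
python3 -c "
from h import *
plan([639.6,-151.5,140])"
```

```text
t: 2.85
ee_pos: [466.0, -30.1, 40.1]
eef_rot: [-0.0, 0.708, -0.0, -0.707]
contact_force: [0.0, -0.1, 0.8]
width: 91.1
t: 3.65
ee_pos: [465.0, -29.7, 38.7]
eef_rot: [0.0, -0.707, 0.0, 0.707]
contact_force: [0.5, 0.1, -1.2]
width: 30.2
t 3.65 pos [465.01 -29.7   38.66] w 30.19 F [ 0.5  0.1 -1.2] M [0.02 0.02 0.04]
R
 [[-0. -0. -1.]
 [ 0. -1.  0.]
 [-1. -0.  0.]]
rotvec [-0.01  0.01  0.  ] shift in turned frame m [-0.1013  0.1218 -0.1746] q [-0.19  0.55  1.91 -0.    0.68  1.38]
```

```bash
python3 -m handwheel '[[[0,0,0],[0,0,0],1],[[0,0,0],[0,0,0],1],[[0,0,0],[0,0,0],1],[[-0.01,0,0],[0,0,0],1],[[-0.03,0,0],[0,0,0],1],[[-0.03,0,0],[0,0,0],1],[[-0.03,0,0],[0,0,0],1],[[0,0.0243,-0.0349],[0,0,0],1],[[0,0.0243,-0.0349],[0,0,0],1],[[0,0.0243,-0.0349],[0,0,0],1],[[0,0.0243,-0.0349],[0,0,0],1],[[0,0.0243,-0.0349],[0,0,0],1]]' 45
python3 -m handwheel '[[[0,0,0],[0,0,0],1],[[0,0,0],[0,0,0],1],[[0,0,0],[0,0,0],1],[[0,0,0],[0,0,0],1]]' 45
python3 - <<'E'
from h import *
plan([639.6,-151.5,100])
p,d=grab('scene'); cv2.imwrite('pics/scene3.png',cv2.resize(p[130:300,110:290],None,fx=4,fy=3.5,interpolation=2)[...,::-1])
P=cloud('scene',d)
hsv=cv2.cvtColor(p,cv2.COLOR_RGB2HSV)
m=((hsv[...,0]<14)&(hsv[...,1]>90)&(hsv[...,2]>40)&(d>0)); m[:150]=0;m[290:]=0;m[:,:130]=0;m[:,280:]=0
Q=P[m];print(len(Q),Q.min(0),Q.max(0),np.median(Q,0)); vv,uu=np.nonzero(m);print(uu.min(),uu.max(),vv.min(),vv.max())
E
```

```text
t: 4.85
ee_pos: [640.6, -152.3, 139.6]
eef_rot: [-0.0, 0.707, -0.0, -0.707]
contact_force: [0.6, -0.0, -0.9]
width: 27.1
t: 5.25
ee_pos: [638.7, -150.5, 139.1]
eef_rot: [-0.0, -0.707, -0.0, 0.707]
contact_force: [-0.0, 0.0, -1.7]
width: 27.0
t 5.25 pos [ 638.68 -150.51  139.09] w 26.96 F [-0.   0.  -1.7] M [0.02 0.07 0.02]
R
 [[-0.001  0.    -1.   ]
 [ 0.    -1.    -0.   ]
 [-1.    -0.     0.001]]
rotvec [0.02 0.03 0.01] shift in turned frame m [ 0.0391  0.001  -0.0009] q [-0.32  0.61  1.35  0.    1.19  1.25]
533 [ 469.93926422 -186.45901685    1.99712255] [ 664.03611422 -127.61197612  187.42835623] [ 652.7519275  -149.20378801  137.71017038]
170 194 194 230
```

View pics/scene3.png

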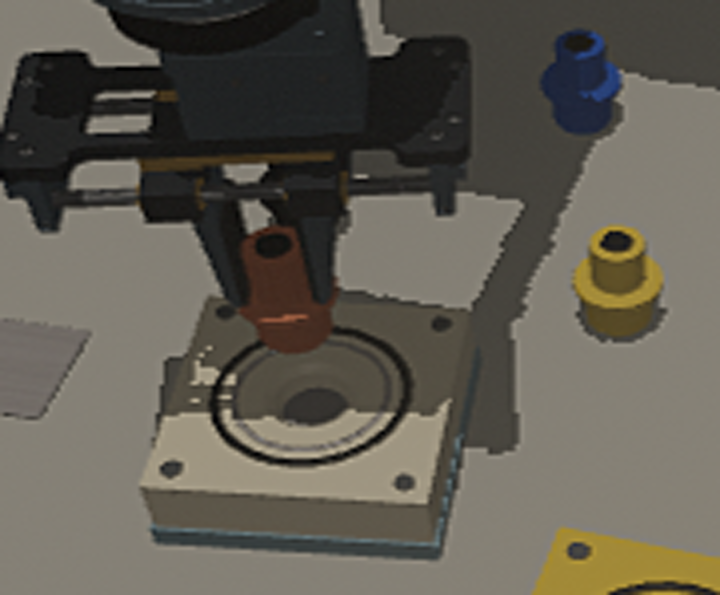

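```bash
cat >> h.py <<'E'
def overlay(n,c,foot,p,axis=(0,0,1),box=None,k=5):
    cal=get_calibration(n); a=np.linspace(0,2*np.pi,90); G,_=Ro.align_vectors([axis],[[0,0,1]])
    im=cv2.resize(p,None,fx=k,fy=k,interpolation=2)[...,::-1].copy()
    for r,z,col in((17,0,(0,255,0)),(23,30,(255,255,0)),(23,36,(255,255,0)),(14,36,(255,0,255)),(14,66,(0,255,255))):
        X=G.apply(np.stack([r*np.cos(a),r*np.sin(a),np.full(90,z)],1))+[c[0],c[1],foot]
        q,_=cv2.projectPoints(X,np.array(cal['rvec'],float),np.array(cal['tvec'],float),np.array(cal['camera_matrix'],float),None)
        cv2.polylines(im,[np.int32((q+.5)*k)],True,col,1)
    u0,u1,v0,v1=box; return im[v0*k:v1*k,u0*k:u1*k]
E
python3 - <<'E'
from h import *
p,d=grab('scene'); o=ctrl.get_obs(); e=o['ee_pos']; print(e)
b=(150,220,175,245)
pl=np.clip(p.astype(int)*2,0,255).astype(np.uint8)
cv2.imwrite('pics/ov1.png',np.hstack([overlay('scene',e,e[2]-38.7,pl,box=b),cv2.resize(pl[175:245,150:220],None,fx=5,fy=5,interpolation=2)[...,::-1]]))
E
```

```text
[ 639.02101507 -150.68346167  139.11035378]
```

View pics/ov1.png

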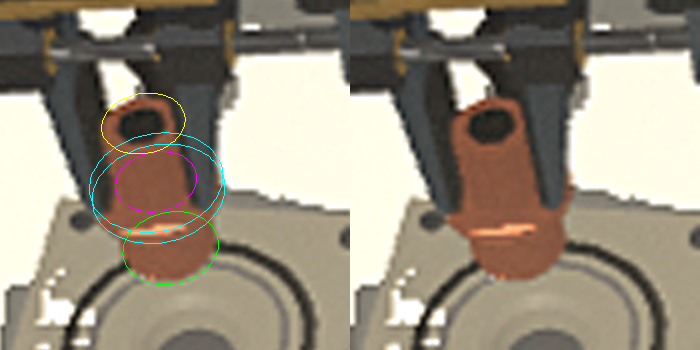

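The overlay of an upright bushing at the TCP matches the picture (top ring at (143,123), foot at (170,250)), so it's held upright and not slipped. Lowering to just above the mouth.

```bash
python3 -m handwheel '[[[0.015,0,0],[0,0,0],1],[[0.015,0,0],[0,0,0],1],[[0.015,0,0],[0,0,0],1],[[0,0,0],[0,0,0],1],[[0,0,0],[0,0,0],1],[[0,0,0],[0,0,0],1],[[0,0,0],[0,0,0],1],[[0,0,0],[0,0,0],1]]' 45
python3 - <<'E'
from h import *
L=[]
for i in range(4): p,d=grab('top'); L.append(ctrl.get_obs()['ee_pos'])
print(np.array(L).round(2)); plan([639.6,-151.5,88])
p,d=grab('scene'); e=np.mean(L,0)
pl=np.clip(p.astype(int)*2,0,255).astype(np.uint8)
cv2.imwrite('pics/ov2.png',np.hstack([overlay('scene',e,e[2]-38.7,pl,box=(150,230,195,275)),cv2.resize(pl[195:275,150:230],None,fx=5,fy=5,interpolation=2)[...,::-1]]))
E
```

```text
t: 6.15
ee_pos: [639.8, -151.3, 94.3]
eef_rot: [0.0, 0.707, -0.0, -0.707]
contact_force: [-0.4, -0.5, -2.0]
width: 27.0
[[ 639.73 -151.32   94.15]
 [ 639.65 -151.29   94.04]
 [ 639.61 -151.29   93.95]
 [ 639.58 -151.3    93.88]]
t 6.35 pos [ 639.58 -151.3    93.88] w 27.29 F [ 0.2  0.3 -1.5] M [ 0.05  0.03 -0.03]
R
 [[ 0. -0. -1.]
 [-0. -1.  0.]
 [-1.  0. -0.]]
rotvec [-0.01 -0.01 -0.  ] shift in turned frame m [ 0.0059  0.0002 -0.    ] q [-0.32  0.66  1.38 -0.    1.09  1.25]
```

View pics/ov2.png

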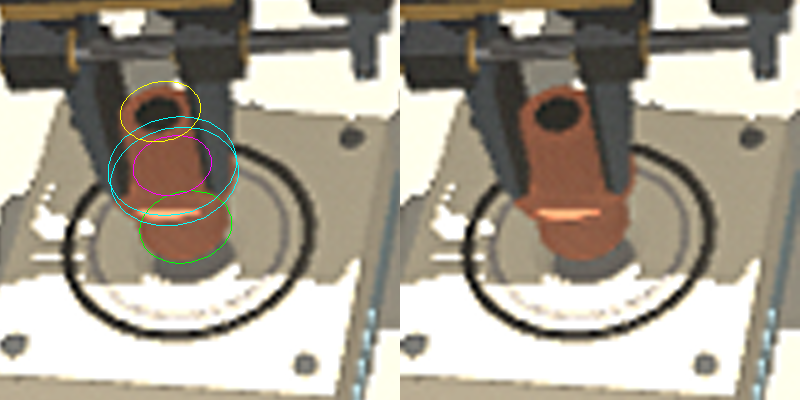

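It stands over the bore: foot at about (187,228), ring centre at (190,242). Going in slowly while watching force.

```bash
python3 -m handwheel '[[[0.003,0,0],[0,0,0],1],[[0.003,0,0],[0,0,0],1],[[0.002,0,0],[0,0,0],1],[[0,0,0],[0,0,0],1],[[0,0,0],[0,0,0],1]]'
python3 -m handwheel '[[[0.002,0,0],[0,0,0],1],[[0,0,0],[0,0,0],1],[[0,0,0],[0,0,0],1]]'
python3 -m handwheel '[[[0.002,0,0],[0,0,0],1],[[0,0,0],[0,0,0],1],[[0,0,0],[0,0,0],1]]'
```

```text
t: 6.9
ee_pos: [639.5, -151.2, 85.6]
eef_rot: [0.0, -0.707, 0.0, 0.707]
contact_force: [0.1, 0.3, -1.9]
width: 27.5
t: 7.2
ee_pos: [639.5, -151.2, 83.7]
eef_rot: [0.0, -0.707, 0.0, 0.707]
contact_force: [-0.6, -0.3, -1.6]
width: 27.3
t: 7.5
ee_pos: [639.5, -151.2, 81.6]
eef_rot: [0.0, -0.707, 0.0, 0.707]
contact_force: [-0.3, -0.9, -1.2]
width: 27.2
```

```bash
python3 -m handwheel '[[[0.002,0,0],[0,0,0],1],[[0.002,0,0],[0,0,0],1],[[0,0,0],[0,0,0],1],[[0,0,0],[0,0,0],1]]'
python3 -m handwheel '[[[0.002,0,0],[0,0,0],1],[[0.002,0,0],[0,0,0],1],[[0,0,0],[0,0,0],1],[[0,0,0],[0,0,0],1]]' 60
python3 -m handwheel '[[[0.002,0,0],[0,0,0],1],[[0.002,0,0],[0,0,0],1],[[0,0,0],[0,0,0],1],[[0,0,0],[0,0,0],1]]'
```

```text
t: 7.9
ee_pos: [639.5, -151.2, 77.6]
eef_rot: [0.0, -0.707, 0.0, 0.707]
contact_force: [0.2, -0.5, -1.0]
width: 27.5
t: 8.3
ee_pos: [639.6, -151.3, 73.7]
eef_rot: [-0.0, 0.707, -0.0, -0.707]
contact_force: [0.7, 0.2, 1.1]
width: 27.0
t: 8.7
ee_pos: [639.7, -151.3, 69.9]
eef_rot: [-0.0, 0.707, -0.0, -0.707]
contact_force: [-0.2, 0.3, 3.2]
width: 26.9
```

```bash
python3 -m handwheel '[[[0.002,0,0],[0,0,0],1],[[0.002,0,0],[0,0,0],1],[[0.001,0,0],[0,0,0],1],[[0,0,0],[0,0,0],1]]'
python3 -m handwheel '[[[0.002,0,0],[0,0,0],1],[[0.001,0,0],[0,0,0],1],[[0.001,0,0],[0,0,0],1],[[0,0,0],[0,0,0],1]]'
python3 -m handwheel '[[[0.001,0,0],[0,0,0],1],[[0.001,0,0],[0,0,0],1],[[0,0,0],[0,0,0],1]]'
python3 -c "
from h import *
plan([639.6,-151.5,58.7])"
```

```text
t: 9.1
ee_pos: [639.7, -151.3, 64.9]
eef_rot: [-0.0, 0.707, -0.0, -0.707]
contact_force: [-0.4, 0.1, 4.4]
width: 27.4
t: 9.5
ee_pos: [639.7, -151.3, 60.9]
eef_rot: [-0.0, 0.707, -0.0, -0.707]
contact_force: [-1.5, 0.6, 4.3]
width: 26.6
t: 9.8
ee_pos: [639.7, -151.3, 58.9]
eef_rot: [-0.0, 0.707, -0.0, -0.707]
contact_force: [0.2, 0.6, 5.9]
width: 26.8
t 9.8 pos [ 639.71 -151.29   58.95] w 26.81 F [0.2 0.6 5.9] M [ 0.01  0.15 -0.03]
R
 [[ 0. -0. -1.]
 [-0. -1.  0.]
 [-1.  0. -0.]]
rotvec [-0.02 -0.03 -0.01] shift in turned frame m [0.0002 0.0002 0.0001] q [-0.32  0.7   1.41  0.    1.03  1.25]
```

```bash
python3 -m handwheel '[[[0.001,0,0],[0,0,0],1],[[0,0,0],[0,0,0],1],[[0,0,0],[0,0,0],1]]'
python3 -m handwheel '[[[0.001,0,0],[0,0,0],1],[[0,0,0],[0,0,0],1],[[0,0,0],[0,0,0],1]]'
python3 - <<'E'
from h import *
p,d=grab('scene'); e=ctrl.get_obs()['ee_pos']
pl=np.clip(p.astype(int)*2,0,255).astype(np.uint8)
cv2.imwrite('pics/ov3.png',np.hstack([overlay('scene',e,20,pl,box=(150,230,195,275)),cv2.resize(pl[195:275,150:230],None,fx=5,fy=5,interpolation=2)[...,::-1]]))
E
```

```text
t: 10.1
ee_pos: [639.8, -151.2, 58.6]
eef_rot: [0.0, 0.707, -0.0, -0.707]
contact_force: [-3.2, 2.2, 14.3]
width: 26.8
t: 10.4
ee_pos: [639.9, -151.2, 58.5]
eef_rot: [0.0, 0.708, -0.0, -0.707]
contact_force: [-8.4, 3.5, 27.6]
width: 27.0
```

View pics/ov3.png

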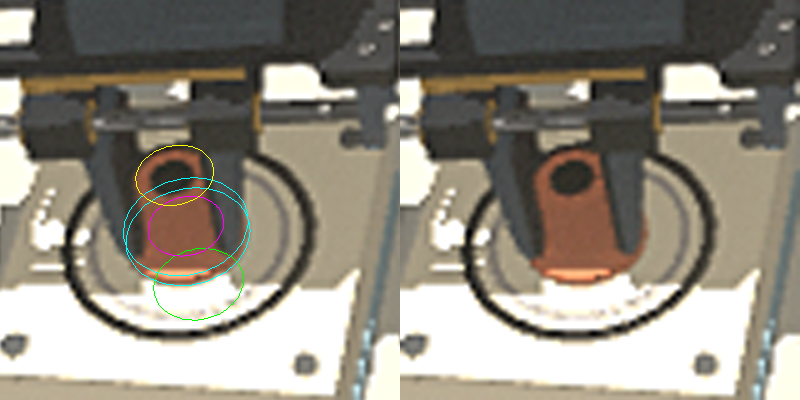

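Hard stop at the predicted height, and the shoulder edge matches the seated overlay. I'll relieve the push, release and back off.

```bash
python3 -m handwheel '[[[-0.0013,0,0],[0,0,0],1],[[0,0,0],[0,0,0],1],[[0,0,0],[0,0,0],0],[[0,0,0],[0,0,0],-0.2],[[0,0,0],[0,0,0],-0.5],[[0,0,0],[0,0,0],-0.5],[[0,0,0],[0,0,0],-0.5],[[0,0,0],[0,0,0],-0.5],[[0,0,0],[0,0,0],-0.5]]'
python3 -m handwheel '[[[-0.01,0,0],[0,0,0],-0.5],[[-0.03,0,0],[0,0,0],-0.5],[[-0.04,0,0],[0,0,0],-0.5],[[-0.04,0,0],[0,0,0],-0.5],[[0,0,0.04],[0,0,0],-0.5],[[0,0,0.04],[0,0,0],-0.5],[[0,0,0.04],[0,0,0],-0.5],[[0,0,0.04],[0,0,0],-0.5],[[0,0,0],[0,0,0],-0.5],[[0,0,0],[0,0,0],-0.5],[[0,0,0],[0,0,0],-0.5]]'
python3 - <<'E'
from h import *
p,d=grab('scene'); pl=np.clip(p.astype(int)*2,0,255).astype(np.uint8)
q,dt=grab('top'); P=cloud('scene',d)
Q=P[205:255,165:215].reshape(-1,3); Q=Q[np.hypot(Q[:,0]-639.6,Q[:,1]+151.3)<24]
print(np.histogram(Q[:,2],bins=np.arange(40,100,4)))
n=Q[Q[:,2]>81]; print('top',len(n),np.median(n,0))
s=Q[(Q[:,2]>52)&(Q[:,2]<60)]; print('shoulder z',np.median(s,0))
im=cv2.resize(overlay('scene',[639.6,-151.3],20,pl,box=(150,230,195,275)),(400,400))
cv2.imwrite('pics/fin.png',np.hstack([im,cv2.resize(pl[110:290,120:400],(400,400))[...,::-1]]))
E
```

```text
t: 11.35
ee_pos: [639.5, -151.2, 58.0]
eef_rot: [0.0, -0.707, 0.0, 0.707]
contact_force: [0.5, 0.4, -0.4]
width: 68.2
t: 12.45
ee_pos: [480.7, -151.5, 178.6]
eef_rot: [0.0, 0.708, -0.0, -0.707]
contact_force: [-0.9, 0.5, 0.6]
width: 68.7
(array([  0,   7,  24, 140,  60,  18,  23,  18,  22,  22,  41, 128,   1,
         0]), array([40, 44, 48, 52, 56, 60, 64, 68, 72, 76, 80, 84, 88, 92, 96]))
top 162 [ 643.09785383 -151.42158899   85.09570864]
shoulder z [ 650.84472427 -148.12195493   55.32092984]
```

View pics/fin.png

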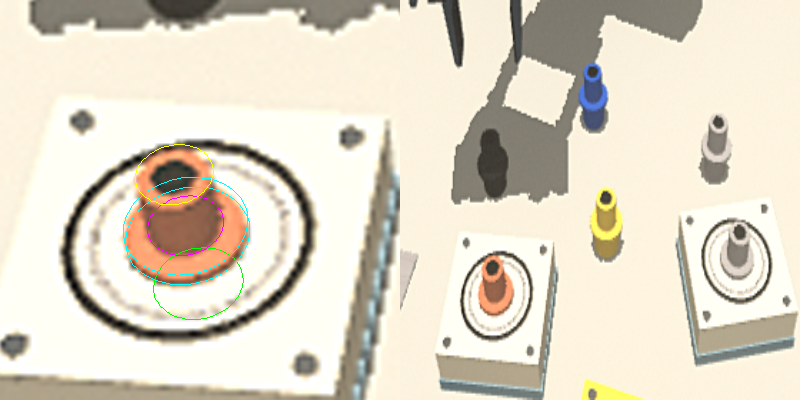

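The bushing is seated upright, centred in the rings, with its top at about 85–86 mm; the other bushings are still standing. The gripper is clear.

```bash
python3 -c "
from h import *
print(ctrl.job_done())"
```

```text
the job is handed in; nothing more can be done
None
```

I set the bronze bushing sleeve down in the empty cream module's bore and pressed it home. I then released it and backed the arm clear, and handed the job in at about 12.6 s.

**Seating:**
- While pressing, the wrist met a hard stop at the predicted height: the force rose from about 6 N to 28 N with the TCP at 58.5 mm, against 58.7 mm expected.
- After release, the depth picture put the neck's top at about 85 mm (86 expected) and the shoulder's top at about 55 mm (56 expected). Both are within the roughly 2 mm calibration error.
- An outline of a fully seated bushing lined up with the final picture.

**Other parts:** the loose steel, black, blue and yellow bushings all still stood upright in the final picture.

**One disagreement:** the backing ring's measured resistance was about 4 to 7 N, a little below the stated 9 N. The readings were taken with the arm stopped. There was no sign of the bushing slipping in the grip, and the final heights agree with it being fully home.

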